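# Release and open the narrow fuse cabinet

## Robot

A 6-joint arm with a two-finger parallel gripper is mounted at the origin on the work surface. World frame = base frame: x ahead of the robot, y to its left, z up, the work surface at z = 0. Lengths are in m, angles in degrees, forces in N, time in s.
With the tool pointing down it reaches from about 0.4 to 0.825 m from the base axis. Payload 7 kg.
Tool frame: the origin (TCP) lies between the finger pads; the fingertips stand ctrl.nose_length ahead of it and the grasp point (between the pads) lies 2 mm behind it (ctrl.nose_length is the distance from the TCP to the fingertips, in m); z points along the fingers, y is the line along which they close (so a half turn about z gives the same grasp; the last joint's range is limited). The gripper opens to 88 mm and grips with 3 to 60 N. Pads are 19 mm wide; open, the fingers measure 130 mm over their backs; the gripper's body (78 mm by 193 mm) begins 47 mm behind the grasp point.
Start: joints at [82.913, 20.546, 0.682, 0, -70.136, -16.507], TCP at [0.27, 0.619, 0.244] pointing down, gripper open.
Joint ranges: [-176.03, 176.03], [-82.01, 121.73], [-58.28, 71.71], [-173.87, 95.51], [-174.79, -0.11], [-173.66, 173.66]. Speed limits (degrees/s): [136.94, 136.94, 172.46, 180, 180, 180].

## Interface

Orientations are given as [roll, pitch, yaw] about the fixed x, y, z axes, in that order (R = Rz(yaw) Ry(pitch) Rx(roll)).
In Python, from plant import ctrl gives the robot as it stands.
- The arm moves only by the tool apply_moves, never from a script. Its argument "commands" is a list of rows, each a list of 3 entries, a list of its own where there are three numbers: the shift along the world's x, y, z in cm, then the turn about the world's z in rad, then the closure, from 0 (fully open) to 1 (shut). In form: [[[x, y, z], turn, jaw], ...]. A call has 1 to 20 rows; each row is the pose to reach, as a shift and turn from the pose commanded when the call began; what a row does not reach only later rows make up. A row lasts 1/12 s, in which the tool goes at most 41.7 mm and 7.16 degrees, less where a joint would pass 70% of its speed; a pose out of reach is approached as far as the arm can. A call with a gripper value outside its range is refused whole. The fingers move at their own pace and stop on an object; the grip force is fixed at half the most. Time passes only in rows, so rows that repeat a pose let the fingers close. It gives the time, the measured TCP pose, the force, the opening and the grip force at its end, in the units of the state.
- ctrl.get_obs(): the state, without advancing time (a new reading comes with each control period).
- ctrl.snapshot(name): name is "scene" or "top" or "wrist"; returns a dict with "img" (384x512x3 uint8, red, green, blue), "fx", "fy", "cx", "cy" (pixels), "dist_coeffs" ([k1, k2, p1, p2, k3] as OpenCV has them; the pictures are not rectified), "T" (4x4, takes a point from camera to world coordinates). Camera axes: x right, y up, looking along -z (the intrinsics and any distortion apply to the point x, -y, -z); pixel columns grow to the right and rows downward; lengths in m; the calibration is good to about 2 mm. A picture is of the moment at which its call begins. There is no depth.
- ctrl.close_job(): hands the job in; it is judged then, once.
Trained networks look in a picture, given as the dict that the camera call returned (one of the last four; its "shot" number tells which), for a name from the list of things; names that differ only in an ending like _2 or _b are one class to them, and where a whole thing is asked for, a point or a joint stands for the part that bears it (a point fixed in the world has none). Each returns a list of dicts, best first, with "score" (0 to 1); they miss things now and then, are a little off and sometimes report something else, mostly with a low value. They report only what shows in the picture. A call takes as long as a camera call.
- ctrl.search_frame(picture, target): "at" ([column, row] in pixels, amid what is visible of it).
- ctrl.spot_point(picture, target): "at" ([column, row] in pixels: a listed point, or the origin of a listed thing).
The state is a dict: "clock": time; "joint_pos": joint angles; "qvel": joint speeds; "tau": joint torques, N m; "tool_pos": TCP position; "orientation": TCP orientation; "force": force on the tool from outside, world axes, zero at the start; "moment": the same for the moment, N m; "opening": finger opening in m; "gripper_force": force on a finger pad.
Only numpy, scipy, OpenCV 4.12 (cv2) and the standard library are available. Lean on these libraries where they do the work, as an engineer would, in place of code of your own. Each camera call takes 0.05 s, during which the arm holds its last target. There are 200 camera calls.

## Task

The hall bulb is flickering, so get the narrow one of the two fuse cabinets open: press its push catch down with a fingertip so that the spring pops its sliding door ajar, let the catch come up again, then push the door by the ridge on it all the way open. Pinch and lift nothing, keep the wide cabinet shut, leave the loose things where they lie, and finish clear of everything.

Things in the scene. Friction and masses are not known exactly. Their poses are not given: they have to be found in the camera images.
- narrow_cabinet: Narrow fuse cabinet, fixed: white plastic box 250 long (x) x 100 wide (y) x 90 high (mm), sliding door in its top. Origin: centre of underside. Its +x runs from the catch end to the rear, the way the door opens. On top from the catch end: 45 long block with the catch, 100 long opening under the door, fixed roof. Rails beside the door rise to z 97.
- narrow_pad (a point): Centre of the top face of the narrow cabinet's catch pad: bare metal rectangle 32 (cabinet x) x 44 (cabinet y) mm, top 99 above the shelf and 9 above the block round it, 104 from the cabinet's centre towards the catch end. Press straight down.
- narrow_catch (a joint): Push catch of the narrow cabinet, m: 0 up, grows as pressed down, 0.007 at its stop. Spring: 2 N to start, 5 N fully down; it rises when let go. Beyond about 0.0045 it frees the door.
- narrow_ridge (a point): Point on the narrow door, moving with it: middle of the upright front face of its finger ridge, 103 mm above the shelf. Ridge 74 wide (cabinet y), from the door's top (z 95) to z 110; the face looks to cabinet -x, the back slopes, so it is pushed, not pinched. The flat door reaches 28 in front of it. Door shut: 50 from the pad's centre along cabinet +x.
- narrow_door (a joint): Sliding door of the narrow cabinet, m: 0 shut and latched, 0.09 fully open at its stop. Latched it cannot slide. Pressing the catch lets a hidden spring push it to about 0.028 (ajar), no further; from there it slides along cabinet +x against about 1 N friction plus a damper (20 N per m/s) and stays where left.
- wide_cabinet: Wide fuse cabinet, fixed: white plastic box 250 long (x) x 160 wide (y) x 90 high (mm), sliding door in its top. Origin: centre of underside. Its +x runs from the catch end to the rear, the way the door opens. On top from the catch end: 45 long block with the catch, 100 long opening under the door, fixed roof. Rails beside the door rise to z 97. Left or right varies.
- wide_door (a joint): Sliding door of the wide cabinet, m: 0 shut, 0.09 open. Its own catch pad frees it in the same way; it is to stay shut.
- fuse_a: White ceramic fuse, loose on the shelf between the cabinets, 76 x 28 x 31 high, origin at its underside's centre; leave it alone.
- fuse_b: Second fuse, the same, loose, further back between the cabinets; leave it alone.
- hat_lamp: Lamp like a miniature yellow hard hat on a foot, 105 across, 93 high, loose, left side; leave it alone.
- spanner: Steel spanner 170 long lying on the shelf, right side; leave it alone.
- door_wedge: Blue silicone door wedge 100 x 36 x 20, loose, nearest the robot; leave it alone.
- tape_roll: Black roll of tape, 68 across, 19 high, lying flat, loose, nearest the robot; leave it alone.
- tester: Tester screwdriver 150 long, lying loose at the left; leave it alone.

How it is judged (in metres and radians):
On the way, in this order (a step that is already met when the one before it is completed fails the run):
1. the narrow cabinet's catch is pressed while its door is still shut (value of joint narrow_catch above 0.003 m and value of joint narrow_door below 0.008 m).
2. its door has sprung ajar by itself and the catch is up again (value of joint narrow_door between 0.018 and 0.045 m and value of joint narrow_catch below 0.002 m), for 0.1 s.
At the end, for the whole second after the job is handed in: The narrow cabinet's door is open by more than 80 of its 90 mm and at rest, its catch is up, the wide door is shut (under 5 mm), and each loose thing lies within 20 mm of where it was (value of joint narrow_door between 0.08 and 0.095 m and velocity of joint narrow_door between -0.01 and 0.01 m/s and value of joint narrow_catch below 0.002 m and value of joint wide_door below 0.005 m and distance of each of fuse_a, fuse_b, hat_lamp, spanner, door_wedge, tape_roll, tester from where it was at the start of the episode below 0.02 m); the robot touches nothing.
It fails at once if the wide cabinet's door is released (value of joint wide_door above 0.008 m).
It fails at once if a loose thing is pushed about, lifted or carried: over 20 mm from its start (distance of any of fuse_a, fuse_b, hat_lamp, spanner, door_wedge, tape_roll, tester from where it was at the start of the episode above 0.02 m).
It also fails if it takes over 40 s, if anything falls off the work surface, if the arm or the gripper's body presses on something with over 40 N, if the wrist force passes 120 N, or if a joint passes its speed limit or range.

## Working session

There is one attempt and no reset: what is moved stays moved. The work goes in short steps, Python scripts to look and compute and a tool call to move; the robot and the scene stay as the last step left them, time stands still between calls to the robot, and variables do not carry over. Pictures are saved under pics/ and viewed, at most 10 in all, crops included, and the job is handed in when it is done.

Besides the shell and the picture viewer there is one more tool, called by a JSON object that holds its "api" and its "payload", one argument or row to a line. apply_moves: Moves the arm, as the interface text tells. Its arguments: {"type":"object","properties":{"commands":{"type":"array"}},"required":["commands"]}

```bash
mkdir -p pics
cat > h.py <<'E'
import numpy as np, cv2
from plant import ctrl
def ray(s,px):
    K=np.array([[s["fx"],0,s["cx"]],[0,s["fy"],s["cy"]],[0,0,1]])
    p=cv2.undistortPoints(np.array([[px]],float),K,np.array(s["dist_coeffs"],float))[0,0]
    T=np.array(s["T"]); return T[:3,3],T[:3,:3]@np.array([p[0],-p[1],-1])
def at_z(s,px,z):
    o,d=ray(s,px); return o+d*(z-o[2])/d[2]
def save(s,n): cv2.imwrite(f"pics/{n}.png",cv2.cvtColor(s["img"],cv2.COLOR_RGB2BGR))
E
python3 - <<'E'
from h import *
print(ctrl.nose_length, ctrl.get_obs())
for n in("top","scene"):
    s=ctrl.snapshot(n); save(s,n+"0")
    for t,z in(("narrow_pad",.099),("narrow_ridge",.103),("narrow_cabinet",0),("wide_cabinet",0),("fuse_a",0),("hat_lamp",0)):
        for r in ctrl.spot_point(s,t)[:2]: print(n,t,np.round(r["at"]),round(r["score"],2),at_z(s,r["at"],z).round(3))
E
```

```text
0.017 {'clock': 0.0, 'joint_pos': array([ 8.29129912e+01,  2.05914107e+01,  6.34808134e-01, -2.14524837e-02,
       -7.01344929e+01, -1.65076580e+01]), 'qvel': array([-0.10711465, -0.03932563,  0.03276401,  0.04899228,  0.02836364,
        0.02291876]), 'tau': array([ 1.03595576e-03, -5.82718062e+01,  2.93056369e+01,  6.99696064e+00,
        6.87127031e-03, -1.67577477e-04]), 'tool_pos': array([0.27000176, 0.61815736, 0.24262659]), 'orientation': array([ 1.79906929e+02, -6.55135985e-03, -2.36019674e+01]), 'force': array([-0.58043318,  0.52598744,  0.14462237]), 'moment': array([ 0.02077867, -0.03054011, -0.02163837]), 'gripper_force': 0.0, 'opening': 0.08740704811063901}
top narrow_pad [207. 207.] 0.53 [0.487 0.172 0.099]
top narrow_pad [324. 234.] 0.47 [ 0.398 -0.176  0.099]
top narrow_ridge [202. 191.] 0.59 [0.535 0.185 0.103]
top narrow_cabinet [201. 180.] 0.6 [0.578 0.2   0.   ]
top wide_cabinet [333. 170.] 0.67 [ 0.597 -0.221  0.   ]
top fuse_a [266. 171.] 0.65 [ 0.602 -0.009  0.   ]
top fuse_a [265. 210.] 0.61 [ 0.478 -0.003  0.   ]
top hat_lamp [127. 226.] 0.76 [0.439 0.437 0.   ]
scene narrow_pad [276. 159.] 0.47 [0.479 0.173 0.099]
scene narrow_ridge [293. 163.] 0.6 [0.535 0.175 0.103]
scene narrow_cabinet [309. 190.] 0.6 [0.578 0.209 0.   ]
scene wide_cabinet [241. 278.] 0.82 [ 0.593 -0.211  0.   ]
scene fuse_a [243. 218.] 0.65 [ 0.476 -0.013  0.   ]
scene fuse_a [296. 150.] 0.6 [0.43  0.416 0.   ]
scene hat_lamp [301. 147.] 0.95 [0.438 0.44  0.   ]
scene hat_lamp [278. 158.] 0.31 [0.401 0.333 0.   ]
```

View pics/top0.png

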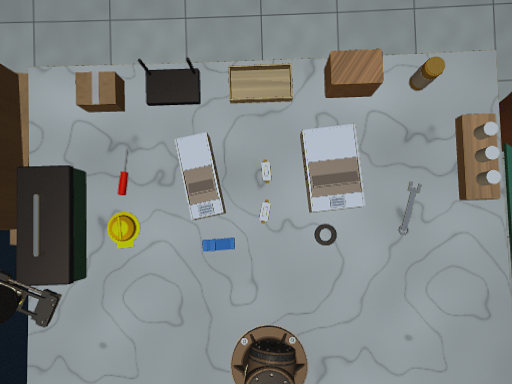

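View pics/scene0.png

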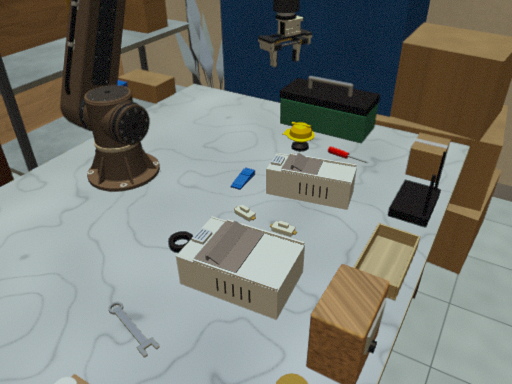

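The narrow cabinet is the left one: pad at about (207,210) and ridge at about (202,187) in the top view, yaw about +12°. The lamp, at (123,228), stays below my path. I'll go above the pad with the fingers closed.

{"api": "apply_moves", "payload": {
  "commands": [
    [[21.5,-44.5,0],0.63,1],
    [[21.5,-44.5,0],0.63,1],
    [[21.5,-44.5,0],0.63,1],
    [[21.5,-44.5,0],0.63,1],
    [[21.5,-44.5,0],0.63,1],
    [[21.5,-44.5,0],0.63,1],
    [[21.5,-44.5,0],0.63,1],
    [[21.5,-44.5,0],0.63,1],
    [[21.5,-44.5,0],0.63,1],
    [[21.5,-44.5,0],0.63,1],
    [[21.5,-44.5,0],0.63,1],
    [[21.5,-44.5,0],0.63,1],
    [[21.5,-44.5,0],0.63,1],
    [[21.5,-44.5,0],0.63,1],
    [[21.5,-44.5,0],0.63,1],
    [[21.5,-44.5,0],0.63,1],
    [[21.5,-44.5,0],0.63,1],
    [[21.5,-44.5,0],0.63,1]
  ]
}}

```text
clock: 2.2
tool_pos: [0.4849, 0.1745, 0.2436]
orientation: [-180.0, -0.0, 12.6]
force: [0.3, -0.8, -0.5]
opening: 0.0003
gripper_force: 0.0
```

Run:
```python
from h import *
o=ctrl.get_obs(); print(o["tool_pos"],o["orientation"],o["opening"],o["joint_pos"].round(1))
s=ctrl.snapshot("wrist"); save(s,"w1")
for t,z in(("narrow_pad",.099),("narrow_ridge",.103),("narrow_cabinet",0)):
    for r in ctrl.spot_point(s,t)[:2]: print(t,np.round(r["at"]),round(r["score"],2),at_z(s,r["at"],z).round(3))
```

```text
[0.48485972 0.1745088  0.24356419] [-1.79996654e+02 -1.29789319e-03  1.25978406e+01] 0.0003423398406695483 [ 41.6   5.4 -19.2  -0.  -65.4  61. ]
narrow_pad [255. 184.] 0.92 [0.48  0.176 0.099]
narrow_ridge [257. 128.] 0.82 [0.532 0.185 0.103]
narrow_cabinet [259.  76.] 0.88 [0.586 0.195 0.   ]
narrow_cabinet [421. 104.] 0.21 [ 0.6   -0.008  0.   ]
```

View pics/w1.png

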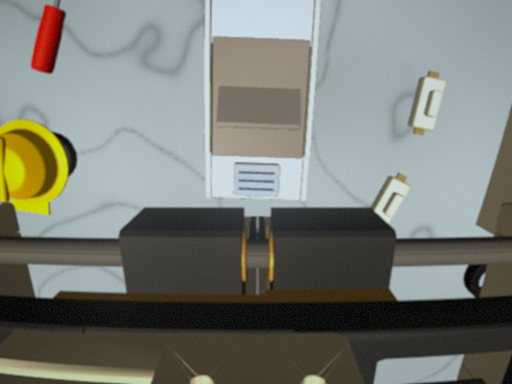

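The wrist view shows the pad at about (257,180), the ridge line at about (257,126), and the cabinet axis about 1.5° off the tool. The pad-ridge distance comes out at 53 mm against 50 expected, which is fair. Next I'll descend on the pad.

{"api": "apply_moves", "payload": {
  "commands": [
    [[-0.4,0.1,-4],-0.03,1],
    [[-0.4,0.1,-8],-0.03,1],
    [[-0.4,0.1,-11],-0.03,1],
    [[-0.4,0.1,-12],-0.03,1],
    [[-0.4,0.1,-12.6],-0.03,1],
    [[-0.4,0.1,-12.9],-0.03,1],
    [[-0.4,0.1,-13.1],-0.03,1],
    [[-0.4,0.1,-13.3],-0.03,1],
    [[-0.4,0.1,-13.35],-0.03,1],
    [[-0.4,0.1,-13.35],-0.03,1],
    [[-0.4,0.1,-13.35],-0.03,1]
  ]
}}

```text
clock: 3.32
tool_pos: [0.4818, 0.1749, 0.1112]
orientation: [-180.0, -0.1, 10.8]
force: [-0.6, -1.1, 3.3]
opening: 0.0004
gripper_force: 1.9
```

Run:
```python
from h import *
for n in("wrist","top"):
    s=ctrl.snapshot(n); save(s,"p_"+n); print(n,s["T"][:3,3].round(3))
    for t,z in(("narrow_pad",.099),("narrow_ridge",.103)):
        for r in ctrl.spot_point(s,t)[:1]: print(t,np.round(r["at"]),round(r["score"],2),at_z(s,r["at"],z).round(3))
```

```text
wrist [0.549 0.188 0.253]
narrow_pad [256. 232.] 0.86 [0.484 0.177 0.099]
narrow_ridge [261.  81.] 0.97 [0.56  0.189 0.103]
top [ 0.432 -0.003  1.555]
narrow_ridge [199. 186.] 0.83 [0.551 0.192 0.103]
```

The catch is pressed (3.3 N) and the ridge has moved about 29 mm, so the door is ajar. I'll lift off, then look from in front of the ridge.

{"api": "apply_moves", "payload": {
  "commands": [
    [[0,0,1],0,1],
    [[0,0,3],0,1],
    [[0,0,4],0,1],
    [[2,0.4,4],0,1],
    [[4,0.8,4],0,1],
    [[4,0.8,4],0,1],
    [[4,0.8,4],0,1],
    [[4,0.8,4],0,1]
  ]
}}

```text
clock: 4.28
tool_pos: [0.5206, 0.1823, 0.1498]
orientation: [180.0, 0.1, 10.8]
force: [-0.4, -0.9, 0.4]
opening: 0.0002
gripper_force: 0.0
```

Run:
```python
from h import *
o=ctrl.get_obs();print(o["tool_pos"])
s=ctrl.snapshot("wrist"); save(s,"w2")
for t,z in(("narrow_pad",.099),("narrow_ridge",.103)):
    for r in ctrl.spot_point(s,t)[:1]: print(t,np.round(r["at"]),round(r["score"],2),at_z(s,r["at"],z).round(3))
s=ctrl.snapshot("scene"); save(s,"s2"); c=cv2.imread("pics/s2.png")[90:230,220:380]; cv2.imwrite("pics/s2c.png",cv2.resize(c,None,fx=4,fy=4,interpolation=2))
```

```text
[0.52061341 0.18232978 0.14978042]
narrow_pad [258. 264.] 0.51 [0.483 0.175 0.099]
narrow_ridge [255. 154.] 0.68 [0.559 0.191 0.103]
```

View pics/w2.png

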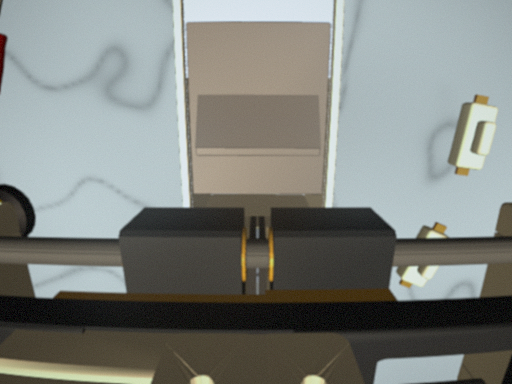

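View pics/s2c.png

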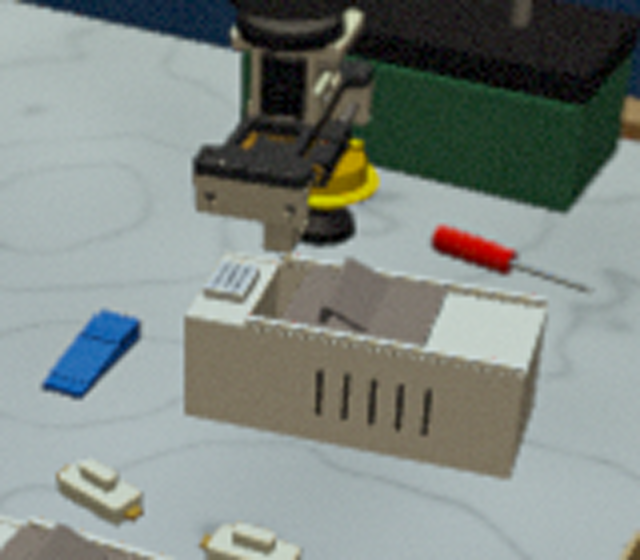

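The door is ajar with the ridge face at row 153. The fingers are 39 mm in front of it and above the open gap, and the catch looks up. I'll lower to tip z 0.101 and push along the cabinet axis.

{"api": "apply_moves", "payload": {
  "commands": [
    [[0,0,-1.5],0,1],
    [[0,0,-2.8],0,1],
    [[0,0,-3.2],0,1],
    [[0,0,-3.2],0,1],
    [[1.5,0.3,-3.2],0,1],
    [[2.3,0.45,-3.2],0,1],
    [[2.9,0.57,-3.2],0,1],
    [[3.5,0.7,-3.2],0,1],
    [[4.2,0.82,-3.2],0,1],
    [[5.0,0.98,-3.2],0,1],
    [[5.8,1.13,-3.2],0,1],
    [[6.6,1.29,-3.2],0,1],
    [[7.2,1.4,-3.2],0,1],
    [[7.7,1.5,-3.2],0,1],
    [[8.0,1.56,-3.2],0,1],
    [[8.2,1.6,-3.2],0,1],
    [[8.2,1.6,-3.2],0,1],
    [[8.2,1.6,-3.2],0,1]
  ]
}}

```text
clock: 5.98
tool_pos: [0.6035, 0.1988, 0.1181]
orientation: [-180.0, -0.0, 10.8]
force: [0.2, -0.3, -0.5]
opening: -0.0001
gripper_force: 0.0
```

Run:
```python
from h import *
for n in("wrist","top"):
    s=ctrl.snapshot(n); save(s,"w3"+n)
    for r in ctrl.spot_point(s,"narrow_ridge")[:1]: print(np.round(r["at"]),round(r["score"],2),at_z(s,r["at"],.103).round(3))
```

```text
[258. 212.] 0.62 [0.616 0.201 0.103]
[198. 167.] 0.51 [0.609 0.196 0.103]
```

View pics/w3wrist.png

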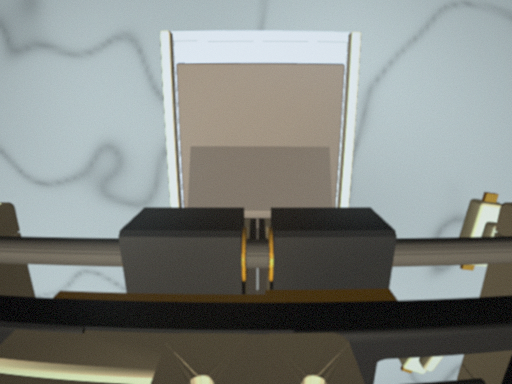

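The ridge face (row 213) is against the fingers and the door is about 84 mm open. I'll push slowly a little further towards the stop.

{"api": "apply_moves", "payload": {
  "commands": [
    [[0.1,0.02,0],0,1],
    [[0.2,0.04,0],0,1],
    [[0.3,0.06,0],0,1],
    [[0.4,0.08,0],0,1],
    [[0.4,0.08,0],0,1],
    [[0.4,0.08,0],0,1]
  ]
}}

```text
clock: 6.68
tool_pos: [0.6073, 0.1994, 0.118]
orientation: [180.0, -0.0, 10.8]
force: [-0.4, 0.3, 0.7]
opening: 0.0006
gripper_force: 0.2
```

{"api": "apply_moves", "payload": {
  "commands": [
    [[0.1,0.02,0],0,1],
    [[0.2,0.04,0],0,1],
    [[0.3,0.06,0],0,1],
    [[0.3,0.06,0],0,1]
  ]
}}

```text
clock: 7.02
tool_pos: [0.6094, 0.1997, 0.1179]
orientation: [180.0, 0.1, 10.8]
force: [-4.9, -0.5, 3.1]
opening: 0.0005
gripper_force: 2.4
```

The force has risen to 4.9 N, so the door is at its stop. I'll back off and lift clear.

{"api": "apply_moves", "payload": {
  "commands": [
    [[-1,-0.2,0],0,1],
    [[-2.5,-0.5,0],0,1],
    [[-3,-0.6,1],0,1],
    [[-3,-0.6,5],0,1],
    [[-3,-0.6,9],0,1],
    [[-3,-0.6,13],0,1],
    [[-5,-1,15],0,1],
    [[-8,-1.6,15],0,1],
    [[-8,-1.6,15],0,1],
    [[-8,-1.6,15],0,1],
    [[-8,-1.6,15],0,1]
  ]
}}

```text
clock: 7.93
tool_pos: [0.5303, 0.184, 0.269]
orientation: [-180.0, -0.1, 10.8]
force: [0.4, -0.0, -0.6]
opening: 0.0003
gripper_force: 0.0
```

Run:
```python
from h import *
s=ctrl.snapshot("wrist"); save(s,"w4")
for t,z in(("narrow_pad",.099),("narrow_ridge",.103)):
    for r in ctrl.spot_point(s,t)[:1]: print(t,np.round(r["at"]),round(r["score"],2),at_z(s,r["at"],z).round(3))
```

```text
narrow_pad [256. 219.] 0.63 [0.481 0.176 0.099]
narrow_ridge [255.  77.] 0.68 [0.624 0.205 0.103]
```

View pics/w4.png

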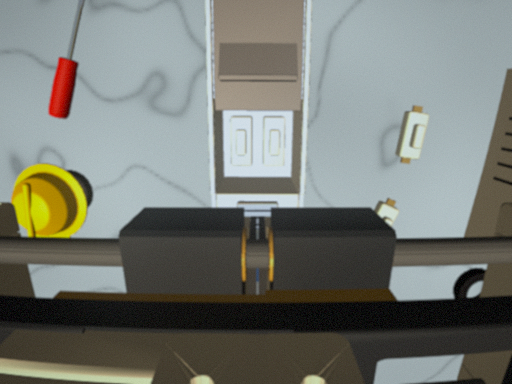

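The door is fully open: the ridge face is at row 77, about 145 mm past the pad, which is roughly 90 mm or more of travel and so at the stop. The fuses inside are visible and the loose things look undisturbed.

```bash
python3 -c "
from plant import ctrl
print(ctrl.close_job())"
```

```text
the job is handed in; nothing more can be done
None
```

The narrow cabinet's door popped ajar when its catch was pressed, and it is now pushed fully open to its stop. I never went near the wide cabinet, the loose things in view hadn't moved, the arm is clear, and the job is handed in (no verdict came back).

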